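Slide the button tray under the scanner bridge

ROBOT

A 7-joint arm with a two-finger parallel gripper is mounted at the origin on the work surface. World frame = base frame: x ahead of the robot, y to its left, z up, the work surface at z = 0. Lengths are in m, angles in rad, forces in N, time in s.
With the tool pointing down it reaches from about 0.4 to 0.85 m from the base axis. Payload 6.9 kg.
Tool frame: the origin (TCP) lies between the finger pads; the fingertips stand 11 mm ahead of it and the grasp point (between the pads) lies 8 mm behind it; x points along the fingers, z is the direction in which the jaws open and shut, and the axes are right-handed (so a half turn about x gives the same grasp; the last joint's range is limited). The gripper opens to 85 mm and grips with 20 to 120 N. Pads are 22 mm wide; open, the fingers measure 114 mm over their backs; the gripper's body (76 mm by 85 mm) begins 54 mm behind the grasp point. The pads swing forward as they close: fully open they stand 13 mm farther back than shut.
Start: joints at [-1.161, 0.507, -0.238, 1.5, 0.126, 1.149, -0.155], TCP at [0.188, 0.596, 0.213] pointing down, gripper open.
Joint ranges: [-3.08, 3.08], [-0.24, 2.05], [-1.43, 1.35], [0, 2.5], [-1.52, 4.66], [0.17, 1.96], [-2.89, 2.89]. Speed limits (rad/s): [2.39, 2.39, 3.14, 3.14, 3.14, 3.14, 3.14].

INTERFACE

Orientations are given as a unit quaternion [x, y, z, w].
In Python, from cell import * gives the robot as it stands.
- The arm moves only by the tool jog_arm, never from a script. Its argument "motion" is a list of rows, each a list of 3 entries, a list of its own where there are three numbers: the shift along the tool's x, y, z in m, then the turn about the tool's x in degrees, then the closure, from 0 (fully open) to 1 (shut). In form: [[[x, y, z], twist, hand], ...]. A call has 1 to 20 rows; each row shifts and turns the commanded pose from where the row before left it, along the tool's axes as they then stand; what a row does not reach is not made up. A row lasts 1/8 s, in which the tool goes at most 62.5 mm and 10.7 degrees, less where a joint would pass 70% of its speed; a pose out of reach is approached as far as the arm can. A call with a gripper value outside its range is refused whole. The fingers move at their own pace and stop on an object; the grip force is fixed at half the most. Time passes only in rows, so rows that do not move let the fingers close. It gives the time, the measured TCP pose, the force and the opening at its end, in the units of the state.
- get_state(): the state, without advancing time (a new reading comes with each control period).
- read_camera(name): name is "scene" or "top" or "wrist"; returns the picture (384x512x3 uint8, red, green, blue); there is no depth.
- get_calibration(name): a dict with "fx", "fy", "cx", "cy" (pixels), "position" and "attitude" of the camera in the world. Camera axes: x right, y up, looking along -z (the intrinsics and any distortion apply to the point x, -y, -z); pixel columns grow to the right and rows downward; lengths in m; the calibration is good to about 2 mm. A picture is of the moment at which its call begins: read the wrist's pose just before it. get_calibration takes no time and is no camera call; for the wrist camera it gives the pose at the moment of the call.
- hand_in(): hands the job in, once; it reports no verdict.
Trained networks look in the newest picture that a camera, given by its name, has taken for a name from the list of things; names that differ only in an ending like _2 or _b are one class to them, and where a whole thing is asked for, a point or a joint stands for the part that bears it (a point fixed in the world has none). Each returns a list of dicts, best first, with "p" (0 to 1); they miss things now and then, are a little off and sometimes report something else, mostly with a low value. They report only what shows in the picture. A call takes as long as a camera call. They do not tell look-alikes from the thing itself.
- masks_of(camera, query): "mask" (384x512 bool, what is visible of it) and "box" ([centre column, centre row, width, height] in pixels, round what is visible of it).
The state is a dict: "clock": time; "joint_positions": joint angles; "dq": joint speeds; "effort": joint torques, N m; "position": TCP position; "tcp_rot": TCP orientation; "force": force on the tool from outside, world axes, zero at the start; "ft_torque": the same for the moment, N m; "gripper_width": finger opening in m.
Only numpy, scipy, OpenCV 4.12 (cv2) and the standard library are available. Lean on these libraries where they do the work, as an engineer would, in place of code of your own. Each camera call takes 0.05 s, during which the arm holds its last target. There are 200 camera calls.

TASK

Push the loose tray of brass buttons flat along the bench, straight in under the low scanner bridge, until it is fully home against the stop bar on the far side. Then press the scan button right down and let it come back up. Only push and press with the fingers: never lift or tip the tray, do not press the button before the tray is home, and leave the other things on the bench where they are.

Things in the scene. Friction and masses are not known exactly. Their poses are not given: they have to be found in the camera images.
- tray: Loose cream plastic tray, a slab 140 (its x) by 90 (its y) by 14 mm thick, with 12 brass buttons fixed on top (discs 22 mm across; their shanks stand highest, 21 mm above the bench; they start 14 mm in from the short ends). Both ends alike; 0.2 to 0.4 kg. It lies before the mouth of the bridge, off centre and askew. Origin: centre of its underside, z up.
- scanner: Grey bridge fixed to the bench. Origin on the bench under the beam's middle; +x is the way in, the tray comes from -x. Beam: x from -33 to 33, y from -75 to 75, underside 26, top 52 mm above the bench. Lane between its feet and rails: 102 mm wide. With the tray home, the tray's centre is at x = -5 mm and 42 mm of it sticks out before the beam.
- stop (a point): Middle of the near face of the stop bar (aluminium, 20 mm high, 126 mm wide) at the lane's end, 65 mm beyond the beam's middle, on the bench. Rails 16 mm high run to it on both sides of the lane.
- mouth (a point): Middle of the lane's mouth, on the bench, 64 mm before the beam's middle, where two low flared lead-in rails (16 mm high) begin, about 111 mm apart here, narrowing to 102 mm at the feet.
- scan_top (a point): Middle of the top of the round black scan push button (34 mm across) in its low grey housing fixed to the bench beside the bridge, on the robot's side of it. It is pressed straight down.
- scan (a joint): Travel of the scan button: 0 up, 0.006 m fully down; a spring returns it; fully down takes 5 N.
- lone_button_at (a point): A single loose brass button, disc 25 mm across, shank up, 10 mm high over all, between mouth and robot; the point is on its axis 5 mm up. To be left alone.
- pin_gauge_center (a point): Loose upright steel pin gauge, 16 mm across and 40 mm high, on the far side of the mouth; the point is its centre. To be left alone.
- jar: Loose glass jar with metal cap, 64 mm across and 85 mm high; origin at the centre of its underside. To be left alone.
- dish: Loose shallow steel dish, 90 mm across and 28 mm high; origin at the centre of its underside. To be left alone.
- screwdriver: Loose screwdriver, 170 mm long, lying along its own x; origin at its middle underside. To be left alone.
Mind the look-alikes: they are no part of the job. Of the things shaped like the part that bears scan_top, the grey one is meant.

How it is judged:
By the outcome, as a careful person would: the job done as asked, in the order asked, and still so for the second after the job is handed in, with the robot touching nothing.
It also fails if it takes over 64 s, if anything falls off the work surface, if the arm or the gripper's body presses on something with over 40 N, if the wrist force passes 120 N, or if a joint passes its speed limit or range.

## Working session

There is one attempt and no reset: what is moved stays moved. The work goes in short steps, Python scripts to look and compute and a tool call to move; the robot and the scene stay as the last step left them, time stands still between calls to the robot, and variables do not carry over. Pictures are saved under pics/ and viewed, about 8 in all and at most 12, crops included, and the job is handed in when it is done.

Besides the shell and the picture viewer there is one more tool, called after "Emit:" as name(argument=value, ...) on one line, values as JSON. jog_arm: Moves the arm, as the interface text tells. Its arguments: {"type":"object","properties":{"motion":{"type":"array","items":{"type":"array"}}},"required":["motion"]}

```bash
mkdir -p pics
cat > h.py <<'E'
from cell import *
import numpy as np, cv2
from scipy.spatial.transform import Rotation as R
def cal(n):
    c=get_calibration(n); a=np.array(c["attitude"],float)
    M=a if a.shape==(3,3) else R.from_quat(a).as_matrix()
    return c,M,np.array(c["position"])
def ray(n,u,v,z,C=None):
    c,M,p=C or cal(n)
    d=M@np.array([(u-c["cx"])/c["fx"],-(v-c["cy"])/c["fy"],-1.0])
    return p+d*(z-p[2])/d[2]
def proj(n,P,C=None):
    c,M,p=C or cal(n)
    q=M.T@(np.array(P)-p); return c["cx"]+c["fx"]*q[0]/-q[2], c["cy"]-c["fy"]*q[1]/-q[2]
def save(im,f): cv2.imwrite("pics/"+f,cv2.cvtColor(im,cv2.COLOR_RGB2BGR))
E
python3 - <<'E'
from h import *
print(get_state())
for n in("top","scene"):
    print(get_calibration(n)); im=read_camera(n); save(im,n+"0.png")
    if n=="top":
        for q in["tray","scanner","scan_top","lone_button_at","pin_gauge_center","jar","dish","screwdriver"]:
            for m in masks_of(n,q)[:3]:
                print(q,round(m["p"],2),np.round(m["box"]),ray(n,m["box"][0],m["box"][1],0.01).round(3))
E
```

```text
{'clock': 0.0, 'joint_positions': array([-1.16045795,  0.508335  , -0.23748821,  1.50116085,  0.12571209,
        1.14890631, -0.15480526]), 'dq': array([-1.29684263e-03,  1.14069024e-05, -1.02964979e-04,  4.50663160e-04,
        2.99249747e-04,  3.62540105e-04, -1.92531844e-04]), 'effort': array([-2.53548451e-04, -6.20584416e+01, -2.18688279e+00, -2.49650985e+01,
        1.26938842e-02,  1.18336792e-02,  1.43420731e-06]), 'position': array([0.18752031, 0.59562567, 0.21172054]), 'tcp_rot': array([-0.41868442,  0.57062518,  0.41788548,  0.56961564]), 'force': array([-0.29339399,  0.02794912, -0.27789102]), 'ft_torque': array([0.05755869, 0.01061899, 0.0001353 ]), 'gripper_width': 0.08481799029470906}
{'fx': 482.736664660447, 'fy': 482.736664660447, 'cx': 254.95281395502798, 'cy': 183.02703216971057, 'position': array([ 0.34386579, -0.0191    ,  1.27529637]), 'attitude': array([ 0.04030132, -0.05418345, -0.703683  ,  0.70729781])}
tray 0.71 [267. 193.  54.  36.] [ 0.488 -0.075  0.01 ]
scanner 0.67 [185. 168.  59.  66.] [0.554 0.142 0.01 ]
scan_top 0.67 [116. 205.  11.  12.] [0.454 0.321 0.01 ]
scan_top 0.47 [152. 214.  15.  10.] [0.43  0.226 0.01 ]
pin_gauge_center 0.63 [219. 126.   6.  11.] [0.667 0.053 0.01 ]
pin_gauge_center 0.49 [151. 215.  16.  16.] [0.429 0.227 0.01 ]
jar 0.57 [378. 129.  32.  28.] [ 0.664 -0.375  0.01 ]
dish 0.65 [351. 264.  36.  37.] [ 0.305 -0.293  0.01 ]
dish 0.22 [184. 167.  58.  62.] [0.555 0.146 0.01 ]
screwdriver 0.83 [396. 220.  27.  31.] [ 0.418 -0.416  0.01 ]
screwdriver 0.26 [149. 216.  10.   9.] [0.425 0.233 0.01 ]
{'fx': 463.87917229909607, 'fy': 463.87917229909607, 'cx': 259.18123233982016, 'cy': 188.06040820243027, 'position': array([ 1.23942525, -0.46626502,  0.73081391]), 'attitude': array([0.37618512, 0.21316102, 0.45539253, 0.77824468])}
```

```bash
sleep 1
python3 - <<'E'
from h import *
a=cv2.imread("pics/top0.png")[95:290,75:335]
cv2.imwrite("pics/topc.png",cv2.resize(a,None,fx=3,fy=3,interpolation=2))
E
```

```text
(no output)
```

View pics/topc.png

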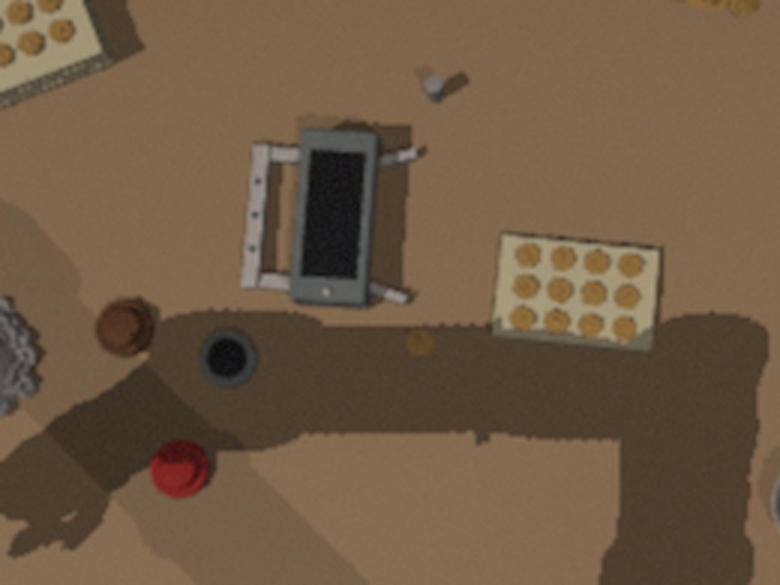

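View pics/scene0.png

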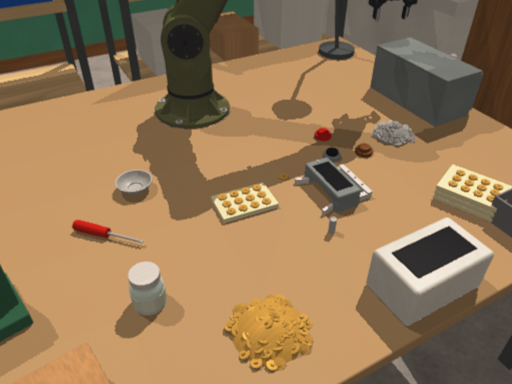

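The top view shows these candidates and positions:

- **Tray:** the loose single tray is at (268,192). A look-alike stack of trays sits at the top left, and there is a white look-alike scanner at scene (430,265).
- **Scanner:** the grey bridge is at (187,167). Its stop bar is to the left and its mouth to the right at (213,170), so the way in is about world +y.
- **Scan buttons:** there are three. Grey housing with a black cap at (151,214), brown at (117,204) and red at (135,252). The grey one beside the bridge on the robot's side fits the description.
- **Leave alone:** lone button at (215,209) and pin gauge at (220,124).

```bash
cat >> h.py <<'E'
def go(pos,yaw=None):
    "total shift in tool axes (now), after which twist (deg) brings tool z to world yaw (mod 180)"
    s=get_state(); M=R.from_quat(s["tcp_rot"]).as_matrix()
    d=M.T@(np.array(pos)-s["position"]); z=M[:,2]; a=np.degrees(np.arctan2(z[1],z[0]))
    print("shift",d.round(4),"toolz yaw",a.round(1),"x",M[:,0].round(3),end=" ")
    if yaw is not None:
        t=-(yaw-a); t=(t+90)%180-90; print("twist",t.round(1),end="")
    print(" q7",s["joint_positions"][6].round(2))
E
python3 - <<'E'
from h import *
g=lambda l,z:np.array([ray("top",75+u/3,95+v/3,z)[:2] for u,v in l]).round(4)
print("beam",g([(303,128),(380,130),(369,307),(291,303)],.052).tolist())
print("bar",g([(254,143),(270,145),(258,288),(243,287)],.02).tolist())
print("mouth",g([(422,152),(405,298)],.016).tolist())
print("tray",g([(502,233),(661,246),(652,342),(494,331)],.014).tolist())
print("btn",g([(228,357)],.025),"lone",g([(420,342)],.005),"pin",g([(434,82)],.04))
c,M,p=cal("wrist");s=get_state();T=R.from_quat(s["tcp_rot"]).as_matrix()
print("cam in tool",T.T@(p-s["position"]),(T.T@M).round(3).tolist(),c["fx"])
go([.5,0,.30],0)
E
```

```text
beam [[0.6253, 0.1614], [0.6241, 0.0953], [0.4709, 0.1018], [0.4739, 0.1677]]
bar [[0.6188, 0.2089], [0.6172, 0.1948], [0.4903, 0.2015], [0.491, 0.2146]]
mouth [[0.6128, 0.0612], [0.4827, 0.0741]]
tray [[0.541, -0.0101], [0.5304, -0.1504], [0.4455, -0.1419], [0.4544, -0.0038]]
btn [[0.4298 0.2246]] lone [[0.4452 0.0612]] pin [[0.6702 0.0501]]
cam in tool [-0.16138839  0.07530737  0.00169617] [[0.001, 0.292, -0.956], [0.0, 0.956, 0.292], [1.0, -0.001, 0.0]] 265.5792280244221
shift [-0.0874 -0.4769 -0.4749] toolz yaw 72.5 x [-0. -0. -1.] twist 72.5 q7 -0.15
```

Emit:
jog_arm(motion=[[[-0.005,-0.039,-0.027],0,0.5],[[-0.005,-0.039,-0.027],0,0.5],[[-0.005,-0.039,-0.027],0,0.5],[[-0.005,-0.039,-0.027],0,0.5],[[-0.005,-0.039,-0.027],0,0.5],[[-0.005,-0.039,-0.027],0,0.5],[[-0.005,-0.039,-0.027],0,0.5],[[-0.002,-0.039,-0.027],0,0.5],[[0,-0.018,-0.044],0,0.5],[[0,-0.018,-0.044],0,0.5],[[0,-0.018,-0.044],0,0.5],[[0,-0.018,-0.044],0,0.5],[[0,-0.018,-0.044],0,0.5],[[0,-0.018,-0.044],0,0.5],[[0,-0.018,-0.044],0,0.5],[[0,0,0],-7,0.5],[[0,0,0],-7,0.5],[[0,0,0],0,0.5],[[0,0,0],0,0.5]])

```text
clock: 2.88
position: [0.4482, -0.0351, 0.2497]
tcp_rot: [-0.484, 0.515, 0.484, 0.516]
force: [-0.1, -0.6, -0.4]
gripper_width: 0.0426
```

Run:
```python
from h import *
s=get_state();print(s["clock"],s["position"],s["gripper_width"],s["force"])
C=cal("wrist");im=read_camera("wrist");save(cv2.resize(im,None,fx=1.5,fy=1.5),"w1.png")
cv2.imwrite("pics/w1raw.png",im[:,:,::-1])
import pickle;pickle.dump(C,open("w1.pkl","wb"))
for q in["tray","scanner","scan_top","lone_button_at"]:
    for m in masks_of("wrist",q)[:2]:
        print(q,round(m["p"],2),np.round(m["box"]),ray("wrist",*m["box"][:2],.014,C).round(3))
        if q=="tray":
            r=cv2.minAreaRect(np.argwhere(m["mask"])[:,::-1].astype(np.float32));b=cv2.boxPoints(r);print(b.round().tolist())
```

```text
2.875 [ 0.44816002 -0.03506514  0.24967022] 0.04264532212488946 [-0.08828353 -0.58185302 -0.37724362]
tray 0.79 [232. 183.  92.  61.] [ 0.484 -0.073  0.014]
[[185.0, 209.0], [187.0, 153.0], [279.0, 156.0], [277.0, 212.0]]
scanner 0.93 [374. 215.  98. 100.] [0.552 0.152 0.014]
scan_top 0.9 [436. 134.  25.  20.] [0.429 0.234 0.014]
scan_top 0.8 [477.  60.  30.  25.] [0.332 0.276 0.014]
lone_button_at 0.6 [321. 150.  12.  16.] [0.442 0.066 0.014]
lone_button_at 0.4 [439. 133.  21.  20.] [0.427 0.238 0.014]
```

View pics/w1.png

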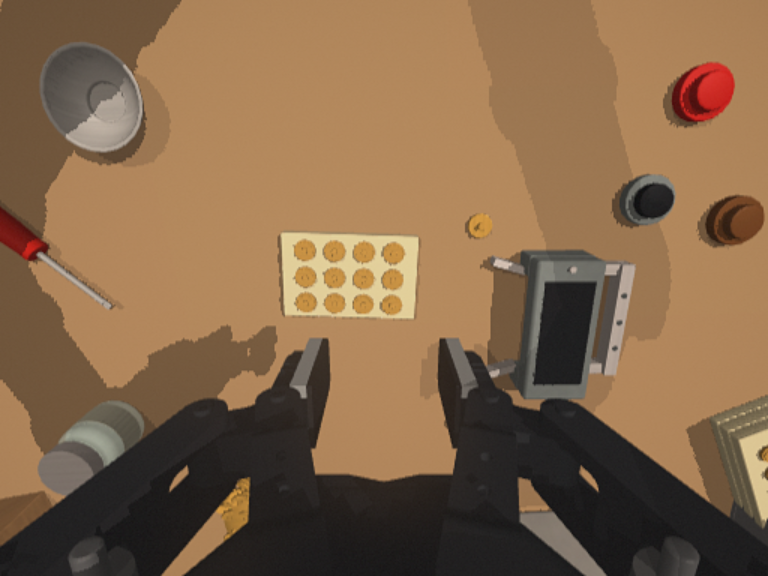

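The wrist view has +y to the right and the robot at the top. It shows the tray at (350,277), the lone button at (480,225), the grey scan button at (650,199) and the bridge at (565,325).

Run:
```python
from h import *
import pickle;C=pickle.load(open("w1.pkl","rb"))
g=lambda l,z:np.array([ray("wrist",u/1.5,v/1.5,z,C)[:2] for u,v in l]).round(4).tolist()
print("tray",g([(281,233),(418,237),(414,319),(285,317)],.014))
print("beam",g([(525,252),(602,256),(584,398),(523,397)],.052))
print("bar",g([(619,265),(634,264),(616,375),(604,375)],.02))
print("mouth near",g([(492,262)],.016)); print("btn",g([(655,199)],.025),"lone",g([(480,225)],.005))
im=cv2.imread("pics/w1raw.png")
A=cv2.resize(im[80:320,150:470],None,fx=2.4,fy=2.4,interpolation=2);cv2.imwrite("pics/w1c.png",A)
```

```text
tray [[0.4369, -0.1356], [0.4496, 0.0016], [0.5382, -0.0059], [0.5273, -0.1437]]
beam [[0.4624, 0.0966], [0.4706, 0.1677], [0.6213, 0.1639], [0.6161, 0.1009]]
bar [[0.4898, 0.2033], [0.4897, 0.2184], [0.6161, 0.2138], [0.6153, 0.2006]]
mouth near [[0.4797, 0.076]]
btn [[0.425, 0.2274]] lone [[0.4429, 0.066]]
```

View pics/w1c.png

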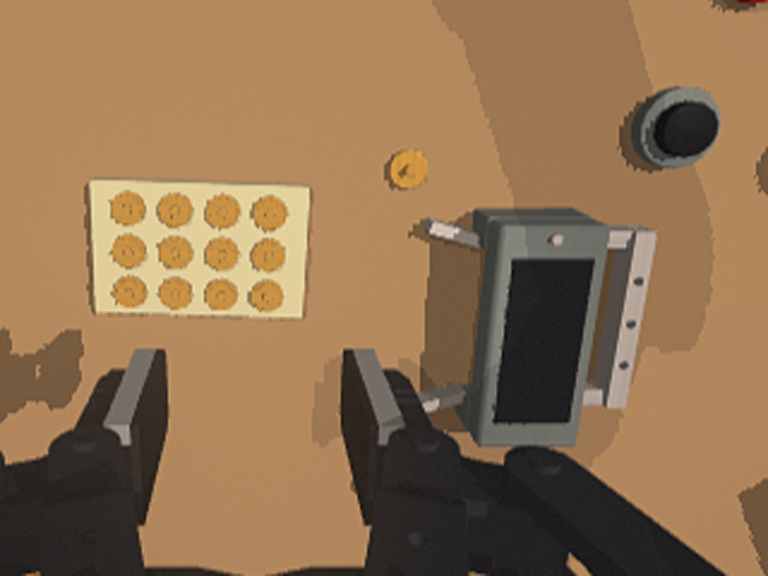

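Run:
```python
from h import *
go([.42,-.074,.03],85.5)
```

```text
shift [ 0.2196  0.0257 -0.0407] toolz yaw 86.5 x [ 0. -0. -1.] twist 1.0 q7 1.53
```

Emit:
jog_arm(motion=[[[0,0.013,-0.02],0,0.5],[[0,0.013,-0.02],0,0.5],[[0.045,0,0],1,0.5],[[0.045,0,0],0,0.5],[[0.045,0,0],0,0.5],[[0.045,0,0],0,0.5],[[0.036,0,0],0,0.5],[[0.004,0,0],0,0.5],[[0,0,0],0,0.5],[[0,0,0],0,0.5]])

```text
clock: 4.38
position: [0.4208, -0.0736, 0.0309]
tcp_rot: [-0.481, 0.519, 0.479, 0.52]
force: [-0.1, -0.9, 0.2]
gripper_width: 0.0426
```

Emit:
jog_arm(motion=[[[0.004,0,0],0,0.5],[[0.003,0,0],0,0.5],[[0.002,0,0],0,0.5],[[0,0,0],0,0.5],[[0,0,0],0,0.5]])

```text
clock: 5.0
position: [0.4197, -0.0735, 0.0206]
tcp_rot: [-0.48, 0.519, 0.48, 0.519]
force: [-0.3, -0.4, 0.4]
gripper_width: 0.0427
```

Emit:
jog_arm(motion=[[[0.002,0,0],0,0.5],[[0.002,0,0],0,0.5],[[0.001,0,0],0,0.5],[[0,0,0],0,0.5],[[0,0,0],0,0.5]])

```text
clock: 5.62
position: [0.4198, -0.0735, 0.0156]
tcp_rot: [-0.48, 0.519, 0.48, 0.519]
force: [-0.1, 1.1, 0.2]
gripper_width: 0.0427
```

Run:
```python
from h import *
C=cal("wrist");im=read_camera("wrist");save(cv2.resize(im[60:384,60:440],None,fx=2,fy=1.8),"w2.png")
print(get_state()["position"],get_state()["force"])
```

```text
[ 0.41977421 -0.07348977  0.01560748] [-0.37822742  0.4179248  -0.29571407]
```

View pics/w2.png

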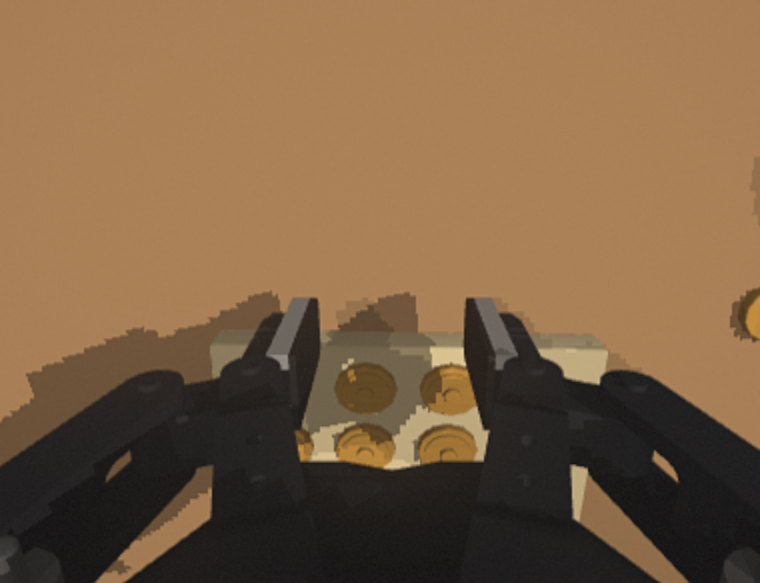

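Both fingertips stand on the robot's side of the tray's long edge (row ~335), near the bench. They are centred within a few mm and clear of the lone button at (755,315).

Emit:
jog_arm(motion=[[[0.003,0,0],0,0.5],[[0,-0.004,0],0,0.5],[[0,-0.004,0],0,0.5],[[0,-0.004,0],0,0.5],[[0,-0.004,0],0,0.5],[[0,-0.004,0],0,0.5],[[0,-0.004,0],-0.3,0.5],[[0,-0.004,0],-0.3,0.5],[[0,-0.004,0],-0.3,0.5],[[0,-0.004,0],-0.3,0.5],[[0,-0.004,0],-0.3,0.5],[[0,-0.004,0],-0.3,0.5],[[0,-0.004,0],-0.3,0.5],[[0,0,0],0,0.5]])

```text
clock: 7.42
position: [0.468, -0.0768, 0.0126]
tcp_rot: [-0.49, 0.51, 0.49, 0.51]
force: [0.0, -0.4, 0.9]
gripper_width: 0.0428
```

```bash
cat > tr.py <<'E'
from h import *
def tray(n):
    im=read_camera(n);C=cal(n);m=masks_of(n,"tray")
    for k in m[:3]:
        u,v=k["box"][:2];P=ray(n,u,v,.014,C)
        if abs(P[0]-.53)>.1 or abs(P[1])>.25: continue
        r=cv2.boxPoints(cv2.minAreaRect(np.argwhere(k["mask"])[:,::-1].astype(np.float32)))
        q=np.array([ray(n,a,b,.014,C)[:2] for a,b in r])
        e=[q[(i+1)%4]-q[i] for i in range(4)]; l=max(e,key=np.linalg.norm)
        print(n,round(k["p"],2),"c",q.mean(0).round(4),"size",[round(np.linalg.norm(x),3) for x in e[:2]],"yaw",(np.degrees(np.arctan2(l[1],l[0]))%180).round(1))
    return im
E
python3 - <<'E'
from tr import *
s=get_state();print(s["position"],s["force"]);save(tray("top"),"t2.png");save(tray("scene"),"s2.png")
a=cv2.imread("pics/t2.png")[95:290,115:335];cv2.imwrite("pics/t2c.png",cv2.resize(a,None,fx=3,fy=3,interpolation=2))
E
```

```text
[ 0.46800196 -0.07679232  0.01257086] [ 0.00247052 -0.36166895  0.89517756]
top 0.46 c [ 0.4924 -0.0147] size [np.float64(0.086), np.float64(0.024)] yaw 178.1
scene 0.68 c [ 0.4965 -0.0727] size [np.float64(0.165), np.float64(0.11)] yaw 84.8
scene 0.28 c [0.5384 0.151 ] size [np.float64(0.202), np.float64(0.24)] yaw 170.3
```

View pics/t2c.png

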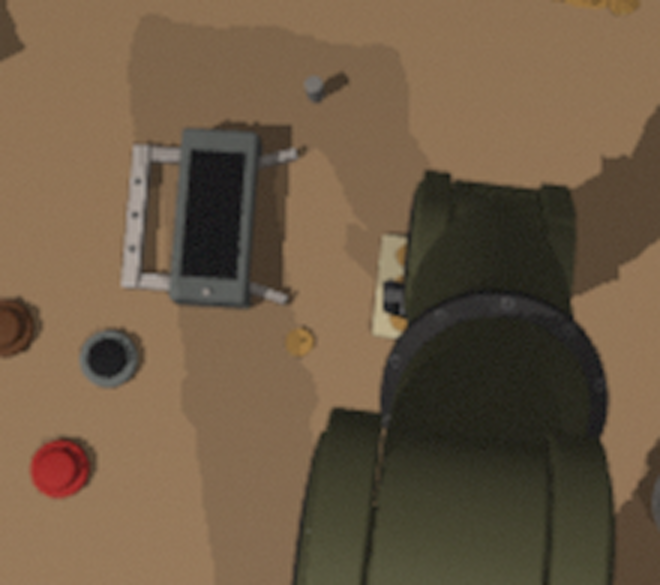

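Run:
```python
from h import *
im=read_camera("wrist");save(cv2.resize(im[60:384,60:440],None,fx=2,fy=1.8),"w3.png")
s=cv2.imread("pics/s2.png")[150:260,190:350];cv2.imwrite("pics/s2c.png",cv2.resize(s,None,fx=5,fy=5,interpolation=2))
```

```text
(no output)
```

View pics/w3.png

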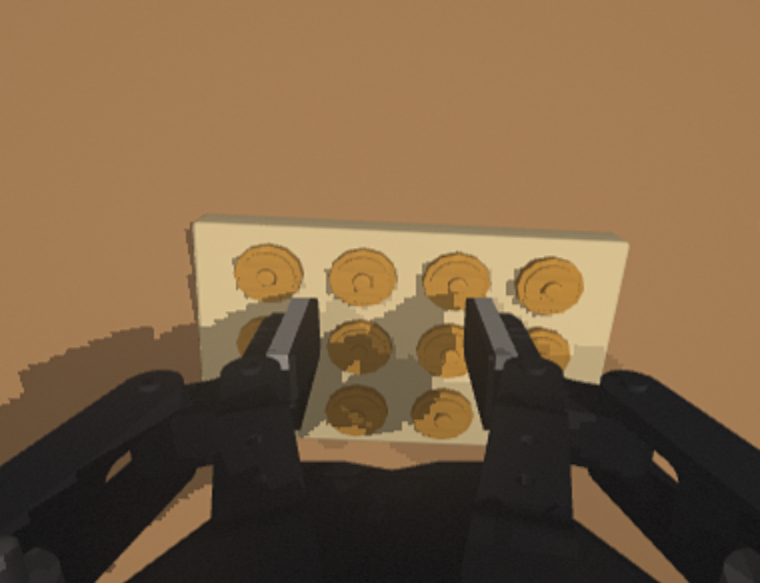

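The view shows the fingers hovering over the tray, which has not moved and showed no force. The tips are therefore higher than I assumed. I'll back off the same way and then feel for the bench.

Emit:
jog_arm(motion=[[[-0.01,0,0],0,0.5],[[0,0.02,0],0,0.5],[[0,0.02,0],0,0.5],[[0,0.01,0.003],0,0.5],[[0,0,0],0,0.5],[[0,0,0],0,0.5]])

```text
clock: 8.43
position: [0.419, -0.0717, 0.0228]
tcp_rot: [-0.49, 0.51, 0.489, 0.51]
force: [0.2, -0.2, -1.2]
gripper_width: 0.0427
```

Run:
```python
from h import *
c,M,p=cal("wrist");s=get_state();T=R.from_quat(s["tcp_rot"]).as_matrix();print(c["cx"],c["cy"],c,s["position"],T.T@(p-s["position"]))
for X in(-.02,-.01,0,.01):
  for y in (-.011,.011):
    print(X,y,proj("wrist",s["position"]+T@[X,y,.0214]),proj("wrist",s["position"]+T@[X,y,-.0214]))
```

```text
255.47655460703223 187.8502139160445 {'fx': 265.5792280244221, 'fy': 265.5792280244221, 'cx': 255.47655460703223, 'cy': 187.8502139160445, 'position': array([ 0.34405899, -0.06675863,  0.18410696]), 'attitude': array([-0.10713264, -0.10244118,  0.68502468,  0.71328087])} [ 0.41898149 -0.07172822  0.02282904] [-0.16138289  0.07483775  0.00187662]
-0.02 -0.011 (np.float64(287.8805011007685), np.float64(255.54330062817638)) (np.float64(216.96240663339813), np.float64(255.49159482930705))
-0.02 0.011 (np.float64(289.25193822441315), np.float64(222.04507085525645)) (np.float64(215.37442799655213), np.float64(221.99456889767396))
-0.01 -0.011 (np.float64(286.06391916600603), np.float64(247.16738335234726)) (np.float64(219.13950418396894), np.float64(247.11935058402509))
-0.01 0.011 (np.float64(287.28371383793734), np.float64(215.30069839710276)) (np.float64(217.72998975046738), np.float64(215.25378917719743))
0 -0.011 (np.float64(284.4410367258822), np.float64(239.68457797662967)) (np.float64(221.0844809603665), np.float64(239.63974976451578))
0 0.011 (np.float64(285.5331481232519), np.float64(209.3021612011214)) (np.float64(219.82508187157987), np.float64(209.25838088061968))
0.01 -0.011 (np.float64(282.98244105463226), np.float64(232.95926796033854)) (np.float64(222.83258097233687), np.float64(232.91725804081747))
0.01 0.011 (np.float64(283.9660277399204), np.float64(203.93222288281956)) (np.float64(221.70064360875392), np.float64(203.89119044231737))
```

Emit:
jog_arm(motion=[[[0.012,0,0],0,0.5],[[0.012,0,0],0,0.5],[[0.002,0,0],0,0.5],[[0.002,0,0],0,0.5],[[0,0,0],0,0.5],[[0,0,0],0,0.5]])

```text
clock: 9.18
position: [0.418, -0.0717, -0.0052]
tcp_rot: [-0.49, 0.51, 0.489, 0.51]
force: [0.2, -0.3, 1.0]
gripper_width: 0.0427
```

Emit:
jog_arm(motion=[[[0.002,0,0],0,0.5],[[0.002,0,0],0,0.5],[[0,0,0],0,0.5]])

```text
clock: 9.55
position: [0.4177, -0.0717, -0.0095]
tcp_rot: [-0.49, 0.51, 0.49, 0.51]
force: [0.1, -0.3, -0.8]
gripper_width: 0.0427
```

Emit:
jog_arm(motion=[[[0.002,0,0],0,0.5],[[0.002,0,0],0,0.5],[[0,0,0],0,0.5]])

```text
clock: 9.93
position: [0.4177, -0.0717, -0.0136]
tcp_rot: [-0.489, 0.51, 0.49, 0.51]
force: [-0.2, -0.2, -0.5]
gripper_width: 0.0429
```

Emit:
jog_arm(motion=[[[0.002,0,0],0,0.5],[[0.001,0,0],0,0.5],[[0,0,0],0,0.5]])

```text
clock: 10.3
position: [0.4177, -0.0717, -0.0165]
tcp_rot: [-0.49, 0.51, 0.49, 0.51]
force: [0.9, 0.7, -0.3]
gripper_width: 0.0427
```

Emit:
jog_arm(motion=[[[0.001,0,0],0,0.5],[[0.001,0,0],0,0.5],[[0,0,0],0,0.5]])

```text
clock: 10.68
position: [0.4177, -0.0717, -0.0185]
tcp_rot: [-0.49, 0.51, 0.49, 0.51]
force: [-0.2, -0.6, 0.4]
gripper_width: 0.0428
```

Emit:
jog_arm(motion=[[[0.001,0,0],0,0.5],[[0.001,0,0],0,0.5],[[0,0,0],0,0.5]])

```text
clock: 11.05
position: [0.4178, -0.0717, -0.0204]
tcp_rot: [-0.49, 0.51, 0.49, 0.51]
force: [0.0, 1.1, 0.2]
gripper_width: 0.0426
```

Emit:
jog_arm(motion=[[[0.001,0,0],0,0.5],[[0.001,0,0],0,0.5],[[0,0,0],0,0.5]])

```text
clock: 11.42
position: [0.4179, -0.0717, -0.0206]
tcp_rot: [-0.49, 0.51, 0.489, 0.511]
force: [-4.8, 1.3, 33.8]
gripper_width: 0.0425
```

Emit:
jog_arm(motion=[[[0.001,0,0],0,0.5],[[0.001,0,0],0,0.5],[[0,0,0],0,0.5]])

```text
clock: 11.8
position: [0.4179, -0.0718, -0.0208]
tcp_rot: [-0.49, 0.51, 0.489, 0.511]
force: [-10.2, 2.5, 68.1]
gripper_width: 0.0422
```

Run:
```python
from h import *
im=read_camera("wrist");save(cv2.resize(im[60:384,60:440],None,fx=2,fy=1.8),"w4.png")
```

```text
(no output)
```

View pics/w4.png

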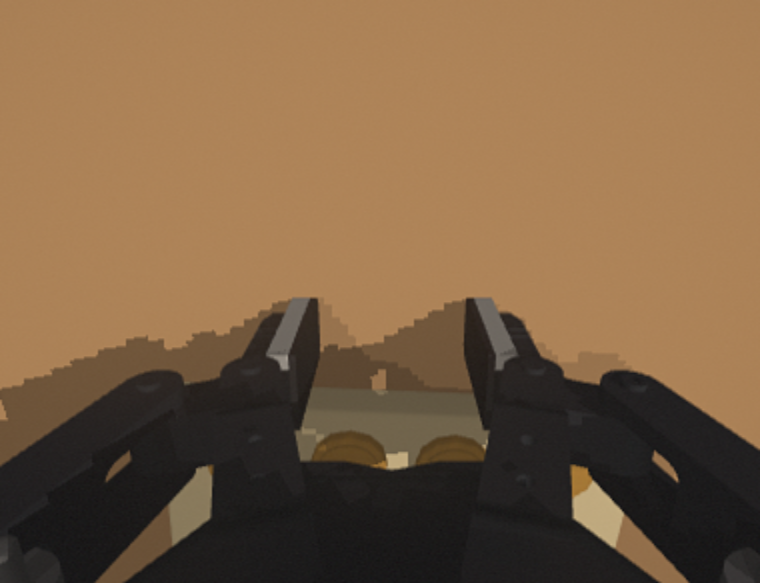

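The tips met the bench with the TCP reading z = -0.0207, so they sit about 21 mm behind the TCP. The extra step I had queued pressed the bench at 68 N, still under the 120 N limit. I'll raise the tips to about 4 mm and do the sideways push.

Emit:
jog_arm(motion=[[[-0.008,0,0],0,0.5],[[0,0,0],0,0.5],[[0,-0.004,0],0,0.5],[[0,-0.004,0],0,0.5],[[0,-0.004,0],0,0.5],[[0,-0.004,0],0,0.5],[[0,-0.004,0],0,0.5],[[0,-0.004,0],0,0.5],[[0,-0.004,0],0,0.5],[[0,-0.004,0],0,0.5]])

```text
clock: 13.1
position: [0.45, -0.073, -0.0164]
tcp_rot: [-0.49, 0.51, 0.49, 0.51]
force: [-1.2, 0.6, -1.2]
gripper_width: 0.0427
```

Emit:
jog_arm(motion=[[[0,-0.004,0],0,0.5],[[0,-0.004,0],0,0.5],[[0,-0.004,0],0,0.5],[[0,-0.004,0],0,0.5],[[0,-0.004,0],0,0.5],[[0,-0.004,0],0,0.5],[[0,-0.004,0],0,0.5],[[0,-0.003,0],0,0.5],[[0,0,0],0,0.5]])

```text
clock: 14.22
position: [0.4815, -0.0743, -0.0163]
tcp_rot: [-0.49, 0.51, 0.489, 0.51]
force: [-0.4, -0.3, 1.2]
gripper_width: 0.0425
```

Emit:
jog_arm(motion=[[[0,0.015,0],0,0.5],[[-0.01,0.01,0],0,0.5],[[-0.045,0,0],0,0.5],[[-0.05,0,0],0,0.5],[[-0.05,0,0],0,0.5],[[-0.05,0,0],0,0.5],[[-0.05,0,0],0,0.5],[[0,0,0],0,0.5],[[0,0,0],0,0.5]])

```text
clock: 15.35
position: [0.4553, -0.0732, 0.2388]
tcp_rot: [-0.49, 0.51, 0.489, 0.51]
force: [-0.1, 0.7, -1.5]
gripper_width: 0.0424
```

Run:
```python
from tr import *
s=get_state();print(s["position"],s["clock"])
tray("top");im=tray("wrist");cv2.imwrite("pics/w5raw.png",im[:,:,::-1])
C=cal("wrist");import pickle;pickle.dump(C,open("w5.pkl","wb"))
cv2.imwrite("pics/w5.png",cv2.resize(im[80:320,130:450,::-1],None,fx=2.4,fy=2.4,interpolation=2))
```

```text
[ 0.45533879 -0.07321235  0.23875492] 15.35
top 0.58 c [ 0.5535 -0.0138] size [np.float64(0.065), np.float64(0.02)] yaw 174.7
wrist 0.92 c [ 0.5347 -0.0716] size [np.float64(0.137), np.float64(0.094)] yaw 87.7
```

View pics/w5.png

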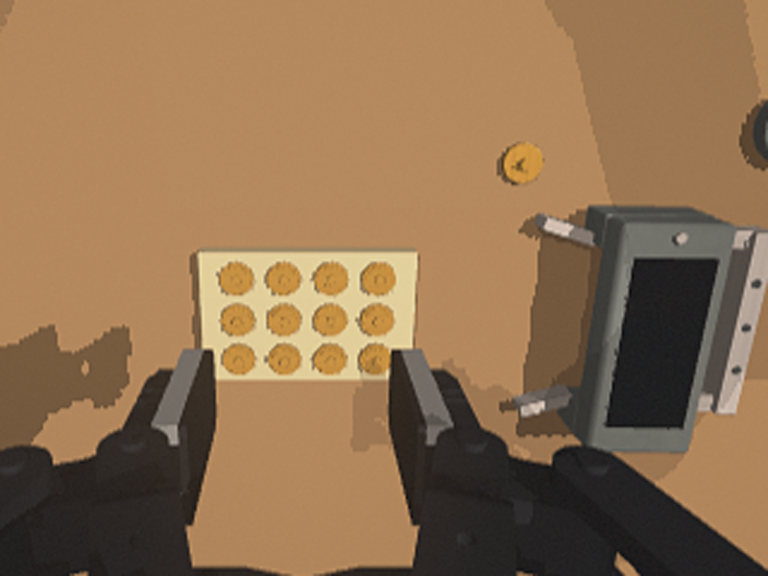

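The tray now lies straight in front of the lane: corners (198,250), (417,251), (415,381), (203,380), with the mouth rail ends at (541,226) and (521,403). I'll measure the offset within this one view.

Run:
```python
from h import *
import pickle;C=pickle.load(open("w5.pkl","rb"))
g=lambda l,z:np.array([ray("wrist",130+u/2.4,80+v/2.4,z,C)[:2] for u,v in l]).round(4)
t=g([(198,250),(417,251),(415,381),(203,380)],.014);print("tray",t.tolist(),t.mean(0))
print("mouth",g([(541,227),(521,403)],.016).tolist(),g([(541,227),(521,403)],.016).mean(0))
b=g([(609,222),(736,228),(690,450),(590,447)],.052);print("beam",b.tolist(),b.mean(0))
b=g([(752,233),(716,411)],.02);print("bar",b.tolist(),b.mean(0))
print("lone",g([(523,163)],.005))
go([.535,-.19,.10],-2.3)
```

```text
tray [[0.4888, -0.1378], [0.495, -0.0002], [0.5858, -0.0005], [0.5793, -0.1424]] [ 0.537225 -0.070225]
mouth [[0.4821, 0.0759], [0.6041, 0.0707]] [0.5431 0.0733]
beam [[0.4712, 0.1001], [0.4776, 0.1716], [0.6204, 0.1652], [0.6158, 0.1026]] [0.54625  0.134875]
bar [[0.4901, 0.204], [0.6131, 0.2001]] [0.5516  0.20205]
lone [[0.4437 0.0662]]
shift [ 0.1373 -0.085  -0.1134] toolz yaw 87.6 x [-0.002  0.    -1.   ] twist 89.9 q7 1.64
```

Emit:
jog_arm(motion=[[[0,-0.04,-0.054],0,0.5],[[0,-0.04,-0.054],0,0.5],[[0,0,0],-5,0.5],[[0,0,0],-5,0.5],[[0,0,0],0,0.5]])

```text
clock: 16.18
position: [0.5256, -0.1767, 0.2375]
tcp_rot: [-0.531, 0.466, 0.533, 0.466]
force: [0.3, 0.3, -0.4]
gripper_width: 0.0425
```

Run:
```python
from h import *
go([.532,-.18,.03],-2.4);print(get_state()["joint_positions"].round(2))
```

```text
shift [ 0.2075 -0.0063 -0.0043] toolz yaw 97.6 x [-0.002  0.001 -1.   ] twist -80.0 q7 1.99
[ 0.27  0.37  0.01  1.65 -0.    1.12  1.99]
```

Emit:
jog_arm(motion=[[[0,-0.006,-0.004],10,0.5],[[0,0,0],10,0.5],[[0,0,0],10,0.5],[[0,0,0],10,0.5],[[0,0,0],10,0.5],[[0,0,0],10,0.5],[[0,0,0],10,0.5],[[0,0,0],10,0.5],[[0,0,0],10,0.5],[[0,0,0],10,0.5],[[0,0,0],0,0.5]])

```text
clock: 17.55
position: [0.5323, -0.1794, 0.2382]
tcp_rot: [0.015, 0.707, -0.015, 0.707]
force: [0.2, 0.1, 0.5]
gripper_width: 0.0428
```

Run:
```python
from h import *
go([.532,-.18,-.0165],-2.4)
```

```text
shift [ 2.547e-01 -5.000e-04 -1.000e-04] toolz yaw -2.4 x [-0.001 -0.    -1.   ] twist 0.0 q7 0.43
```

Emit:
jog_arm(motion=[[[0.05,0,0],0,0.5],[[0.05,0,0],0,0.5],[[0.05,0,0],0,0.5],[[0.05,0,0],0,0.5],[[0.035,0,0],0,0.5],[[0.01,0,0],0,0.5],[[0.008,0,0],0,0.5],[[0,0,0],0,0.5],[[0,0,0],0,0.5]])

```text
clock: 18.68
position: [0.5332, -0.1801, -0.0132]
tcp_rot: [0.014, 0.706, -0.015, 0.708]
force: [-0.9, 0.4, -0.5]
gripper_width: 0.0427
```

Emit:
jog_arm(motion=[[[0,0.006,0],0,0.5],[[0,0.006,0],0,0.5],[[0,0.006,0],0,0.5],[[0,0.006,0],0,0.5],[[0,0.006,0],0,0.5],[[0,0.006,0],0,0.5],[[0,0.006,0],0,0.5],[[0,0.006,0],0,0.5],[[0,0.006,0],0,0.5],[[0,0.006,0],0,0.5],[[0,0.006,0],0,0.5],[[0,0.006,0],0,0.5],[[0,0.006,0],0,0.5],[[0,0.006,0],0,0.5],[[0,0.006,0],0,0.5],[[0,0,0],0,0.5]])

```text
clock: 20.68
position: [0.5362, -0.0889, -0.0145]
tcp_rot: [0.014, 0.707, -0.014, 0.707]
force: [0.4, -0.4, -0.1]
gripper_width: 0.0425
```

Run:
```python
from h import *
s=get_state();print(s["position"],s["force"])
im=read_camera("top");a=im[95:290,115:335]
cv2.imwrite("pics/t5.png",cv2.resize(a[:,:,::-1],None,fx=3,fy=3,interpolation=2))
```

```text
[ 0.53616836 -0.08892192 -0.01445373] [ 0.43881605 -0.40151799 -0.09633219]
```

View pics/t5.png

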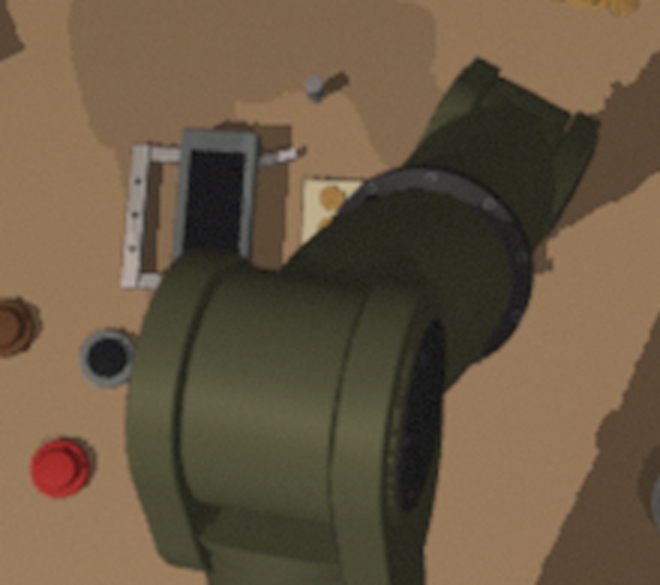

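Run:
```python
from h import *
g=lambda u,v,z:ray("top",115+u/3,95+v/3,z)[:2].round(4)
print("tray corner",g(304,178,.014),"rail tip inner",g(302,157,.016), "bar ends",g(150,145,.02),g(139,288,.02))
read_camera("wrist");
for n in("scene","wrist"):
    for m in masks_of(n,"tray")[:2]: print(n,m["p"],np.round(m["box"]))
```

```text
tray corner [0.5898 0.0592] rail tip inner [0.6083 0.0611] bar ends [0.6172 0.1948] [0.4903 0.2007]
scene 0.68 [246. 204.  68.  39.]
scene 0.28 [335. 185.  79.  58.]
wrist 0.95 [258. 114. 206. 224.]
```

Emit:
jog_arm(motion=[[[0,0.005,0],0,0.5],[[0,0.005,0],0,0.5],[[0,0.005,0],0,0.5],[[0,0.005,0],0,0.5],[[0,0.005,0],0,0.5],[[0,0.005,0],0,0.5],[[0,0.005,0],0,0.5]])

```text
clock: 21.75
position: [0.5376, -0.0547, -0.0144]
tcp_rot: [0.015, 0.707, -0.015, 0.707]
force: [-0.1, -2.2, 0.3]
gripper_width: 0.0425
```

Emit:
jog_arm(motion=[[[0,0.005,0],0,0.5],[[0,0.005,0],0,0.5],[[0,0.005,0],0,0.5],[[0,0.005,0],0,0.5],[[0,0.005,0],0,0.5]])

```text
clock: 22.38
position: [0.5387, -0.0297, -0.0144]
tcp_rot: [0.015, 0.707, -0.015, 0.707]
force: [-0.6, -2.3, 0.4]
gripper_width: 0.0428
```

Run:
```python
from h import *
s=get_state();print(s["position"],s["force"],s["ft_torque"])
im=read_camera("wrist");save(cv2.resize(im,None,fx=1.5,fy=1.5),"w6.png")
```

```text
[ 0.5386574  -0.02970481 -0.0144083 ] [-0.62768179 -2.26105963  0.43073935] [-0.45485804  0.02636517 -0.02303359]
```

View pics/w6.png

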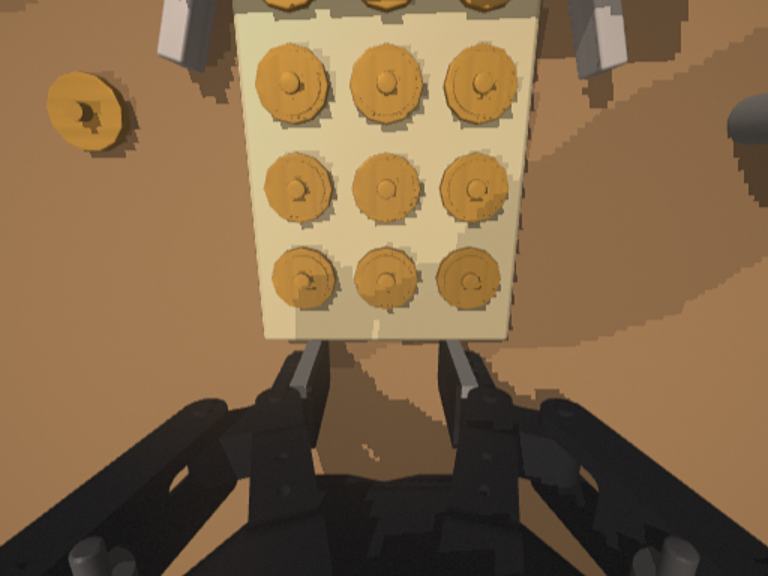

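The tray is inside the mouth, squarely between the rail ends at (185,60) and (600,70). Both fingers are flush on its end, and the lone button at (88,110) and the pin at (745,120) are clear.

Emit:
jog_arm(motion=[[[0,0.005,0],0,0.5],[[0,0.005,0],0,0.5],[[0,0.005,0],0,0.5],[[0,0.005,0],0,0.5],[[0,0.005,0],0,0.5],[[0,0.005,0],0,0.5],[[0,0.005,0],0,0.5]])

```text
clock: 23.3
position: [0.5401, 0.0053, -0.0144]
tcp_rot: [0.015, 0.707, -0.015, 0.707]
force: [-0.7, -1.9, -0.5]
gripper_width: 0.0425
```

Emit:
jog_arm(motion=[[[0,0.005,0],0,0.5],[[0,0.005,0],0,0.5],[[0,0.005,0],0,0.5],[[0,0.005,0],0,0.5],[[0,0.005,0],0,0.5],[[0,0.005,0],0,0.5]])

```text
clock: 24.05
position: [0.5413, 0.0353, -0.0144]
tcp_rot: [0.015, 0.707, -0.015, 0.707]
force: [0.4, -1.6, 0.1]
gripper_width: 0.043
```

Emit:
jog_arm(motion=[[[0,0.003,0],0,0.5],[[0,0.003,0],0,0.5]])

```text
clock: 24.3
position: [0.5415, 0.0411, -0.0144]
tcp_rot: [0.015, 0.707, -0.015, 0.707]
force: [0.3, -1.7, -0.2]
gripper_width: 0.0426
```

Emit:
jog_arm(motion=[[[0,0.002,0],0,0.5],[[0,0.002,0],0,0.5]])

```text
clock: 24.55
position: [0.5417, 0.045, -0.0144]
tcp_rot: [0.015, 0.707, -0.015, 0.707]
force: [-0.1, -1.5, 0.6]
gripper_width: 0.0429
```

Emit:
jog_arm(motion=[[[0,0.0015,0],0,0.5],[[0,0.0015,0],0,0.5]])

```text
clock: 24.8
position: [0.5418, 0.048, -0.0144]
tcp_rot: [0.015, 0.707, -0.015, 0.707]
force: [0.3, -1.7, -0.0]
gripper_width: 0.0429
```

Emit:
jog_arm(motion=[[[0,0.001,0],0,0.5],[[0,0.001,0],0,0.5]])

```text
clock: 25.05
position: [0.5419, 0.0499, -0.0144]
tcp_rot: [0.015, 0.707, -0.015, 0.707]
force: [-0.8, -4.4, 1.5]
gripper_width: 0.0428
```

Force begins to rise about where I expected the stop.

Emit:
jog_arm(motion=[[[0,0.001,0],0,0.5],[[0,0,0],0,0.5]])

```text
clock: 25.3
position: [0.5418, 0.05, -0.0144]
tcp_rot: [0.015, 0.707, -0.015, 0.707]
force: [-0.3, -5.0, 0.1]
gripper_width: 0.0427
```

Run:
```python
from h import *
s=get_state();print(s["position"],s["force"],s["ft_torque"])
```

```text
[ 0.54183008  0.04997737 -0.01440465] [-0.29602867 -4.965482    0.059086  ] [-1.09156741  0.12692893 -0.01090054]
```

Emit:
jog_arm(motion=[[[0,0.001,0],0,0.5],[[0,0.001,0],0,0.5],[[0,0,0],0,0.5]])

```text
clock: 25.68
position: [0.5416, 0.0502, -0.0144]
tcp_rot: [0.014, 0.707, -0.016, 0.707]
force: [-1.7, -8.0, 2.0]
gripper_width: 0.0424
```

Run:
```python
from h import *
s=get_state();print(s["position"],s["force"],s["ft_torque"],s["clock"])
C=cal("wrist");im=read_camera("wrist")
cv2.imwrite("pics/w7.png",cv2.resize(im[:,:,::-1],None,fx=1.5,fy=1.5))
for m in masks_of("wrist","tray")[:2]:print(m["p"],m["box"])
```

```text
[ 0.54156003  0.05015912 -0.01441016] [-1.71402579 -8.02017978  1.98897112] [-2.0447351   0.39014535 -0.06081424] 25.675
0.59 [257.0, 196.8, 174.0, 65.7]
```

Emit:
jog_arm(motion=[[[0,0.002,0],0,0.5],[[0,0.002,0],0,0.5],[[0,0.002,0],0,0.5],[[0,0,0],0,0.5],[[0,0,0],0,0.5]])

```text
clock: 26.4
position: [0.5408, 0.0505, -0.0144]
tcp_rot: [0.014, 0.707, -0.02, 0.706]
force: [-5.3, -23.5, 4.5]
gripper_width: 0.0429
```

Run:
```python
from h import *
s=get_state();print(s["position"],s["tcp_rot"],s["force"],s["ft_torque"],s["clock"])
```

```text
[ 0.5407948   0.05054217 -0.01438821] [ 0.01407872  0.70749984 -0.02005516  0.70628858] [ -5.31750987 -23.4962531    4.50509394] [-4.96154642  0.99135674 -0.05288736] 26.4
```

Firm contact: y stays put at 0.0505 while the command runs on, at 23 N and with an even yaw moment. I'll back off, lift, and go above the grey scan button with the fingers shut.

Emit:
jog_arm(motion=[[[0,-0.009,0],0,0.5],[[0,-0.01,0],0,0.5],[[0,-0.02,0],0,0.5],[[-0.04,0,0],0,0.5],[[-0.05,0,0],0,0.5],[[-0.05,0,0],0,0.5],[[-0.05,0,0],0,0.7],[[-0.05,0,0],0,1],[[0,0.038,-0.02],0,1],[[0,0.038,-0.02],0,1],[[0,0.038,-0.02],0,1],[[0,0.038,-0.02],0,1],[[0,0.038,-0.02],0,1],[[0,0.038,-0.02],0,1],[[0,0,0],0,1],[[0,0,0],0,1]])

```text
clock: 28.4
position: [0.4302, 0.2527, 0.2257]
tcp_rot: [0.014, 0.707, -0.014, 0.707]
force: [-0.7, -0.9, -0.4]
gripper_width: -0.0001
```

Run:
```python
from tr import *
import pickle
s=get_state();print(s["position"],s["clock"],s["gripper_width"],s["force"])
C=cal("wrist");im=read_camera("wrist");pickle.dump(C,open("w8.pkl","wb"));save(cv2.resize(im,None,fx=1.5,fy=1.5,interpolation=2),"w8.png")
for m in masks_of("wrist","scan_top")[:4]: print(m["p"],np.round(m["box"]),ray("wrist",*m["box"][:2],.02,C).round(4))
it=read_camera("top");save(it,"t8.png")
for m in masks_of("top","scan_top")[:4]: print(m["p"],np.round(m["box"]),ray("top",*m["box"][:2],.02).round(4))
```

```text
[0.43018819 0.25270426 0.2256822 ] 28.4 -0.0001483927589827857 [-0.66897183 -0.88194837 -0.41982974]
0.85 [255. 177.  20.  20.] [0.4286 0.2331 0.02  ]
0.81 [187. 153.  28.  26.] [0.3351 0.271  0.02  ]
0.77 [270. 111.  23.  28.] [0.4517 0.3228 0.02  ]
0.6 [151. 215.  10.  13.] [0.4278 0.225  0.02  ]
```

View pics/w8.png

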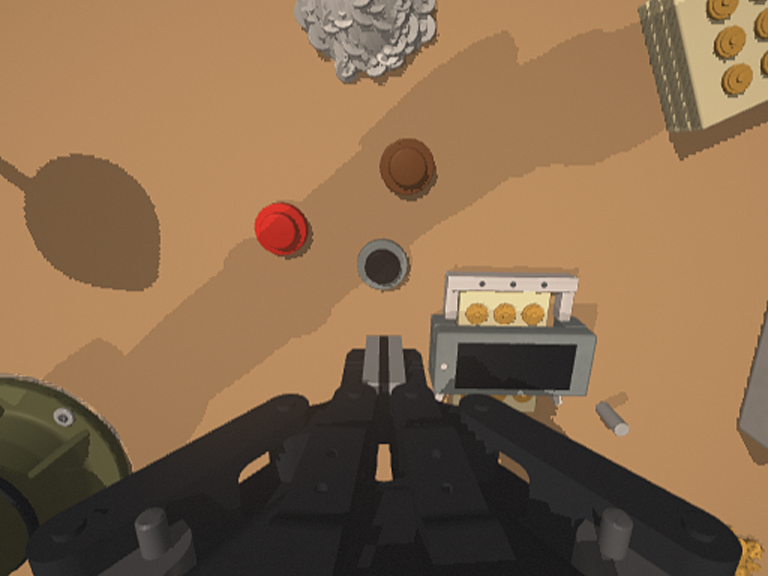

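The bridge view shows the tray's leading edge tight against the stop bar (row ~291), with its trailing end showing before the beam and the pin standing at (612,418). The button in the grey housing is at (382,266). The red one at (282,230) and the brown one at (408,167) are not meant.

Emit:
jog_arm(motion=[[[0,-0.024,-0.001],0,1],[[0.05,0,0],0,1],[[0.05,0,0],0,1],[[0.05,0,0],0,1],[[0.02,0,0],0,1],[[0.01,0,0],0,1],[[0,0,0],0,1],[[0,0,0],0,1]])

```text
clock: 29.6
position: [0.429, 0.2287, 0.0466]
tcp_rot: [0.015, 0.706, -0.014, 0.707]
force: [-0.2, 0.4, -0.2]
gripper_width: 0.0003
```

Run:
```python
from h import *
s=get_state();print(s["position"],s["clock"],s["force"])
C=cal("wrist");read_camera("wrist")
for m in masks_of("wrist","scan_top")[:3]: print(m["p"],np.round(m["box"]),ray("wrist",*m["box"][:2],.02,C).round(4))
T=R.from_quat(s["tcp_rot"]).as_matrix()
print([np.round(proj("wrist",s["position"]+T@[-.015,y,0]),0) for y in(-.011,0,.011)])
```

```text
[0.42896544 0.22868033 0.04659116] 29.6 [-0.23228408  0.39199376 -0.1944895 ]
0.91 [255. 205.  43.  42.] [0.4285 0.2337 0.02  ]
0.6 [123. 161.  56.  46.] [0.335  0.2716 0.02  ]
0.57 [288.  78.  50.  60.] [0.4541 0.3221 0.02  ]
[array([256., 254.]), array([256., 238.]), array([256., 221.])]
```

Emit:
jog_arm(motion=[[[0.005,0.001,0],0,1],[[0.005,0,0],0,1],[[0.003,0,0],0,1],[[0,0,0],0,1]])

```text
clock: 30.2
position: [0.428, 0.2296, 0.0322]
tcp_rot: [0.014, 0.707, -0.015, 0.707]
force: [-0.4, 0.1, 0.4]
gripper_width: 0.0003
```

Emit:
jog_arm(motion=[[[0.003,0,0],0,1],[[0.003,0,0],0,1],[[0,0,0],0,1]])

```text
clock: 30.58
position: [0.4281, 0.2297, 0.0263]
tcp_rot: [0.015, 0.707, -0.015, 0.707]
force: [-0.5, 0.0, -1.4]
gripper_width: -0.0
```

Emit:
jog_arm(motion=[[[0.003,0,0],0,1],[[0.003,0,0],0,1],[[0,0,0],0,1]])

```text
clock: 30.95
position: [0.4281, 0.2297, 0.0203]
tcp_rot: [0.014, 0.707, -0.015, 0.707]
force: [-0.7, 0.6, 0.1]
gripper_width: 0.0001
```

Emit:
jog_arm(motion=[[[0.002,0,0],0,1],[[0.002,0,0],0,1],[[0,0,0],0,1]])

```text
clock: 31.32
position: [0.4281, 0.2297, 0.0164]
tcp_rot: [0.015, 0.707, -0.015, 0.707]
force: [-0.8, 0.5, -0.8]
gripper_width: 0.0001
```

Emit:
jog_arm(motion=[[[0.002,0,0],0,1],[[0.002,0,0],0,1],[[0,0,0],0,1]])

```text
clock: 31.7
position: [0.4281, 0.2297, 0.0124]
tcp_rot: [0.015, 0.707, -0.015, 0.707]
force: [-0.5, -0.3, -0.4]
gripper_width: -0.0001
```

Emit:
jog_arm(motion=[[[0.002,0,0],0,1],[[0,0,0],0,1]])

```text
clock: 31.95
position: [0.4282, 0.2297, 0.0105]
tcp_rot: [0.015, 0.707, -0.015, 0.707]
force: [-0.4, -0.1, -0.4]
gripper_width: -0.0
```

Emit:
jog_arm(motion=[[[0.002,0,0],0,1],[[0,0,0],0,1]])

```text
clock: 32.2
position: [0.4281, 0.2297, 0.0084]
tcp_rot: [0.015, 0.707, -0.015, 0.707]
force: [0.4, 0.3, 0.7]
gripper_width: -0.0
```

Emit:
jog_arm(motion=[[[0.002,0,0],0,1],[[0,0,0],0,1]])

```text
clock: 32.45
position: [0.4281, 0.2297, 0.0064]
tcp_rot: [0.015, 0.707, -0.015, 0.707]
force: [0.3, 0.7, 0.9]
gripper_width: 0.0001
```

Emit:
jog_arm(motion=[[[0.002,0,0],0,1],[[0,0,0],0,1]])

```text
clock: 32.7
position: [0.4281, 0.2297, 0.0044]
tcp_rot: [0.015, 0.707, -0.015, 0.707]
force: [0.1, -0.0, 0.5]
gripper_width: -0.0
```

Emit:
jog_arm(motion=[[[0.002,0,0],0,1],[[0,0,0],0,1]])

```text
clock: 32.95
position: [0.4283, 0.2298, 0.0026]
tcp_rot: [0.015, 0.707, -0.015, 0.707]
force: [-0.1, -0.8, 1.7]
gripper_width: 0.0003
```

Emit:
jog_arm(motion=[[[0.002,0,0],0,1],[[0,0,0],0,1]])

```text
clock: 33.2
position: [0.4284, 0.2298, 0.0006]
tcp_rot: [0.015, 0.707, -0.015, 0.707]
force: [-1.4, -0.0, 3.2]
gripper_width: -0.0006
```

Emit:
jog_arm(motion=[[[0.002,0,0],0,1],[[0,0,0],0,1]])

```text
clock: 33.45
position: [0.4283, 0.2298, -0.0014]
tcp_rot: [0.015, 0.707, -0.015, 0.707]
force: [-0.8, 0.2, 3.6]
gripper_width: -0.0003
```

The spring force is now rising, so I'll press on to the hard stop.

Emit:
jog_arm(motion=[[[0.0015,0,0],0,1],[[0,0,0],0,1]])

```text
clock: 33.7
position: [0.4284, 0.2298, -0.0026]
tcp_rot: [0.015, 0.707, -0.014, 0.707]
force: [-0.4, 0.4, 8.2]
gripper_width: -0.0002
```

Emit:
jog_arm(motion=[[[0.001,0,0],0,1],[[0,0,0],0,1]])

```text
clock: 33.95
position: [0.4284, 0.2298, -0.0029]
tcp_rot: [0.015, 0.707, -0.014, 0.707]
force: [-4.0, -1.5, 19.6]
gripper_width: 0.0
```

Emit:
jog_arm(motion=[[[0.001,0,0],0,1],[[0,0,0],0,1]])

```text
clock: 34.2
position: [0.4285, 0.2299, -0.0031]
tcp_rot: [0.015, 0.707, -0.014, 0.707]
force: [-6.5, -2.5, 29.4]
gripper_width: 0.0003
```

Emit:
jog_arm(motion=[[[-0.005,0,0],0,1],[[-0.005,0,0],0,1],[[-0.01,0,0],0,1],[[-0.03,0,0],0,1],[[-0.05,0,0],0,1],[[-0.05,0,0],0,1],[[-0.05,0,0],0,1],[[0,0.01,0],0,1],[[0,0,0],0,1],[[0,0,0],0,1]])

```text
clock: 35.45
position: [0.4278, 0.2392, 0.1938]
tcp_rot: [0.014, 0.708, -0.015, 0.706]
force: [-0.5, -0.5, -0.1]
gripper_width: 0.0001
```

Run:
```python
from h import *
import pickle
s=get_state();print(s["position"],s["clock"],s["force"])
C0=pickle.load(open("w8.pkl","rb"));C=cal("wrist");im=read_camera("wrist")
for q in("tray","scanner","scan_top","pin_gauge_center"):
    for m in masks_of("wrist",q)[:3]: print(q,round(m["p"],2),np.round(m["box"]),ray("wrist",*m["box"][:2],.014,C).round(3))
it=read_camera("top")
for q in("jar","dish","screwdriver","lone_button_at","pin_gauge_center"):
    for m in masks_of("top",q)[:2]: print(q,round(m["p"],2),np.round(m["box"]))
# tray gap before the bar: profile along lane in the wrist picture (tray colour vs bar)
for x in(.52,.555,.585):
    print(x,[im[int(round(v)),int(round(u))].tolist() for u,v in[proj("wrist",[x,y,.014],C) for y in np.arange(.184,.216,.004)]])
```

```text
[0.42776897 0.23922335 0.19379561] 35.45 [-0.5070757  -0.54601174 -0.07888341]
tray 0.74 [345. 234.  70.  85.] [0.55  0.137 0.014]
scanner 0.62 [350. 223. 126.  98.] [0.557 0.154 0.014]
scan_top 0.96 [258. 171.  21.  22.] [0.43  0.233 0.014]
scan_top 0.81 [275.  98.  28.  30.] [0.454 0.324 0.014]
scan_top 0.59 [183. 146.  28.  26.] [0.335 0.271 0.014]
pin_gauge_center 0.71 [424. 284.  21.  27.] [0.673 0.049 0.014]
jar 0.74 [378. 130.  28.  30.]
dish 0.92 [349. 262.  37.  35.]
screwdriver 0.88 [390. 211.  47.  50.]
lone_button_at 0.43 [215. 207.  10.  10.]
pin_gauge_center 0.46 [218. 126.   6.   8.]
pin_gauge_center 0.4 [189. 172.  56.  35.]
0.52 [[215, 155, 69], [176, 127, 60], [233, 217, 165], [233, 216, 164], [234, 218, 165], [222, 211, 201], [223, 206, 190], [219, 203, 188]]
0.555 [[211, 157, 81], [222, 201, 150], [233, 216, 163], [233, 217, 164], [221, 196, 145], [197, 180, 166], [84, 84, 81], [224, 207, 192]]
0.585 [[222, 202, 152], [233, 216, 163], [233, 216, 164], [235, 219, 165], [201, 183, 167], [76, 77, 75], [149, 138, 128], [204, 186, 173]]
```

```bash
python3 -c "
from cell import *
print(hand_in())"
```

```text
the job is handed in; nothing more can be done
None
```

The tray is fully home against the stop bar, and the grey scan button was then pressed right down and let back up. I handed the job in at about 36 s.

**Tray:** I pushed it sideways into line with both fingers, then straight in under the bridge. At the end it no longer moved under a 23 N push. The last wrist picture shows cream tray right up to the bar, though the bar's top could hide a gap of about 2 mm.

**Button:** It moved about 6 mm to a hard stop at about 29 N. I did not measure its return directly; the arm came straight up off it and the force went back to zero.

**Other things:** The last detections of the jar, dish, lone button and pin gauge match the first ones within a few pixels. The screwdriver's box differs (centre 396,220 at first, 390,211 now). The arm never went near it, so I took the difference for a better mask rather than a move.

**What went wrong on the way:**
- **Fingertip height:** with the fingers half closed, the tips sit about 21 mm behind the TCP instead of the 11 mm ahead given. My first sideways pass went over the tray without touching it.
- **Bench contact:** while feeling for the bench, I had one step too many queued, and the fingertips pressed it with 68 N. That is under the 120 N wrist limit.

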